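# Press a bush home with a bench-mounted quick clamp, then release the clamp

### The job

Use the quick clamp on the bench to press the brass bush into the aluminium block: squeeze the sprung trigger towards the fixed handle again and again, walking the jaw up, until the bush is fully home and nipped firmly for a moment (about 15 N on it, and never more than 25 N). Then let go of the trigger and press the release tab down until the jaw has sprung all the way back, and leave the clamp at rest. Work only by trigger and tab: do not push the bush, block or bar by hand, and leave the other things on the bench alone.

Things in the scene. Friction and masses are not known exactly. Their poses are not given: they have to be found in the camera images.
- clamp: the quick clamp, fixed on a plywood board 400 x 96 x 12 mm (155 mm behind to 245 mm ahead of the origin). Origin on the bench under the trigger's pivot; x = the way the jaw advances, z up, y = z cross x. In this frame (mm): grey cheek plates x -72 to 40, y -20 to 20, up to z 95; bar axis y 0, z 40; work bed (z 12) between low rails at y +-26.5, up to z 24
- handle_top (a point): top of the black fixed handle: a post 20 mm (x) by 30 mm (y), standing from z 90 to 152 mm, close behind the trigger; this point is at clamp-frame x -30, y 0, z 152
- trigger_roll (a point): centre of the trigger's finger roll: black cylinder 14 mm thick, 40 mm long, lying along the clamp's y, atop the trigger lever. At rest clamp-frame x 14, z 138 mm, with free air ahead of it (+x) above z 100; squeezed home x -11, z 138. Push it to -x of the clamp, towards the handle: with closed fingertips from ahead, or by pinching it and the handle together (61 mm over both at rest)
- trigger (a joint): trigger angle: 0 at rest (sprung back), 0.5 rad at its end stop = 25 mm of stroke at the roll, 50 mm above the pivot. A full stroke advances the jaw about 12 mm; as the trigger goes back the jaw falls back up to 5 mm until a ratchet tooth holds (5 mm apart). Let the trigger back to rest between strokes and before the release. The end stop feels hard too and says nothing about the work
- trigger_pivot (a point): the trigger's pivot, at clamp-frame x 0, z 90 mm. Feel of the trigger (force at the roll): 3 N to leave rest, 6 to 10 N to walk the jaw free of the work, up to 14 N while the bush slides in; with the bush home, 13 N at the roll puts about 8 N on it, 15 N 10 to 13 N, 17 N 12 to 18 N, 22 N 16 to 24 N. The pad is sprung, so the force climbs gradually
- release_top (a point): centre of the top face of the release tab: a level steel plate 34 x 38 x 6 mm (x by y) behind the handle, at clamp-frame x -116, y 0, z 72 mm, behind the cheek plates (which end at x -72, z 95), free air above. Press it straight down
- release (a joint): release tab angle: 0 up (it flicks a little as the ratchet clicks), 0.25 rad fully down = 14 mm at the plate, 56 mm behind its hinge. From about 0.12 rad (7 mm) the bar is free and a spring pulls it right back within 0.5 s. Takes 1 to 2 N free, up to about 10 N with the clamp loaded; let go, it springs up and catches the bar wherever it then is
- bar: the clamp's toothed steel bar with the black jaw (36 x 40 mm) at its front, sliding along the clamp's x (travel 62 mm); starts fully back. Origin on its axis, at clamp-frame x 0, z 40 mm when fully back. The jaw carries a sprung round rubber pad 32 mm across, its front face 100 mm ahead of this origin; the pad gives 1 mm per 3 N, up to 10 mm
- block: aluminium block 60 x 50 x 56 mm lying loose in the bed, its axes as the clamp's; origin at the centre of its underside. It slides along the bed until its far face meets the stop
- bush (a joint): how far the brass bush's flange stands off the block (m): 0 = fully home, flange on the block; it starts 6 to 11 mm out and needs some 3 to 6 N to slide in
- bush_face (a point): centre of the outer face of the bush's flange (28 mm across, 5 mm thick), 28 mm above the bed, facing the jaw
- stop: wooden end stop 22 x 70 x 50 mm fixed on the board; origin at the foot of its face towards the jaw, its axes as the clamp's
- spare_bush: spare brass flanged bush standing on its 28 mm flange, 35 mm tall, beside the clamp; leave alone. Origin: centre of its underside
- offcut: light wood offcut 110 x 40 x 22 mm lying beside the clamp's bed; leave alone. Origin: centre of its underside
- wrench: steel wrench lying beside the clamp on the robot's side; leave alone
- tub: clear plastic tub, 90 mm across, 65 mm tall, beyond the clamp's bed; leave alone. Origin: centre of its underside
- tin: blue and steel tin, 100 mm across, 130 mm tall, far left; leave alone. Origin: centre of its underside
- hammer: hammer lying at the right; leave alone
- screwdriver: screwdriver lying at the far side; leave alone
There are look-alikes about, which are no part of the job. What is shaped like the block but green or red is not meant.

How it is judged:
By the outcome, as a careful person would: the job done as asked, in the order asked, and still so for the second after the job is handed in, with the robot touching nothing.
It also fails if it takes over 64 s, if anything falls off the work surface, if the arm or the gripper's body presses on something with over 40 N, if the wrist force passes 120 N, or if a joint passes its speed limit or range.

### The arm

A 6-joint arm with a two-finger parallel gripper is mounted at the origin on the work surface. World frame = base frame: x ahead of the robot, y to its left, z up, the work surface at z = 0. Lengths are in m, angles in degrees, forces in N, time in s.
With the tool pointing down it reaches from about 0.3 to 0.75 m from the base axis. Payload 8.5 kg.
Tool frame: the origin (TCP) lies midway between the tips of the shut fingers; the grasp point (between the pads) lies 19 mm behind it; z points along the fingers, y is the line along which they close (so a half turn about z gives the same grasp; the last joint's range is limited). The gripper opens to 85 mm and grips with 20 to 120 N. Pads are 22 mm wide; open, the fingers measure 114 mm over their backs; the gripper's body (76 mm by 85 mm) begins 54 mm behind the grasp point. The pads swing forward as they close: fully open they stand 13 mm farther back than shut.
Start: joints at [51.492, 21.807, 74.336, -0, 83.858, -12.336], TCP at [0.243, 0.494, 0.231] pointing down, gripper open.
Joint ranges: [-178.18, 178.18], [-50.72, 133.34], [12.68, 142.11], [-81.47, 261.47], [9.98, 163.14], [-165.26, 165.26]. Speed limits (degrees/s): [136.94, 136.94, 180, 180, 180, 180].

### API

Orientations are given as a 3x3 rotation matrix whose columns are the frame's x, y, z axes.
In Python, from rig import env, get_image, close_job gives the robot as it stands.
- The arm moves only by the tool step_arm, never from a script. Its argument "targets" is a list of rows, each a list of 2 entries, a list of its own where there are three numbers: the shift along the tool's x, y, z as a fraction of full scale, then the turn, a rotation vector about the tool's x, y, z as a fraction of full scale. In form: [[[x, y, z], [wx, wy, wz]], ...]. A call has 1 to 10 rows; each row is the pose to reach, as a shift and turn from the pose commanded when the call began, along the tool's axes at that moment; what a row does not reach only later rows make up. Full scale, the value 1, is 0.3 m for a shift and 45 degrees for a turn. A row lasts 1/12 s, in which the tool goes at most 41.7 mm and 7.16 degrees, less where a joint would pass 70% of its speed; a pose out of reach is approached as far as the arm can. A call with a number of a shift or a turn outside -1 to 1 is refused whole. A call with a gripper value outside its range is refused whole. "jaw" is the finger opening in mm, from 0 to 85.4, set as the call begins (left out, the last holds). The fingers move at their own pace and stop on an object; "grip_force" is the grip in N (left out, the last holds). Time passes only in rows, so rows that repeat a pose let the fingers close. It gives the time, the measured TCP pose, the force, the opening and the grip force at its end, in the units of the state.
- env.observe(): the state, without advancing time (a new reading comes with each control period).
- get_image(name): name is "side" or "top"; returns a dict with "img" (384x512x3 uint8, red, green, blue), "z_map" (384x512 float32, m along the optical axis (not along the pixel's ray), 0 where there is no reading), "intrinsics" (3x3 intrinsics, pixels), "D" ([k1, k2, p1, p2, k3] as OpenCV has them; the pictures are not rectified), "rvec" (rotation vector, rad) and "tvec" (3), from world to camera coordinates, as OpenCV has them. Camera axes: x right, y down, z forward; pixel columns grow to the right and rows downward; lengths in m; the calibration is good to about 2 mm. A picture is of the moment at which its call begins.
- close_job(): hands the job in; it is judged then, once.
The state is a dict: "time_s": time; "q": joint angles; "qvel": joint speeds; "joint_efforts": joint torques, N m; "position": TCP position; "tool_rot": TCP orientation; "ft_force": force on the tool from outside, world axes, zero at the start; "wrist_torque": the same for the moment, N m; "grip_width": finger opening in m; "gripper_force": force on a finger pad.
Only numpy, scipy, OpenCV 4.12 (cv2) and the standard library are available. Lean on these libraries where they do the work, as an engineer would, in place of code of your own. Each camera call takes 0.05 s, during which the arm holds its last target. There are 200 camera calls.

## Working session

There is one attempt and no reset: what is moved stays moved. The work goes in short steps, Python scripts to look and compute and a tool call to move; the robot and the scene stay as the last step left them, time stands still between calls to the robot, and variables do not carry over. Pictures are saved under pics/ and viewed, at most 10 in all, crops included, and the job is handed in when it is done.

Besides the shell and the picture viewer there is one more tool, called after "Call:" as name(argument=value, ...) on one line, values as JSON. step_arm: Moves the arm, as the interface text tells. Its arguments: {"type":"object","properties":{"targets":{"type":"array","items":{"type":"array"}},"jaw":{"type":"number"},"grip_force":{"type":"number"}},"required":["targets"]}

```bash
ls; mkdir -p pics; cat > h.py <<'E'
import numpy as np, cv2
from rig import env,get_image,close_job
def pix2w(c,u,v,z=None):
    K,D=c["intrinsics"],np.array(c["D"]);R=cv2.Rodrigues(np.array(c["rvec"]))[0];t=np.array(c["tvec"]).ravel()
    n=cv2.undistortPoints(np.array([[[u,v]]],float),np.array(K),D)[0,0];r=np.array([n[0],n[1],1])
    o=-R.T@t;d=R.T@r
    if z is None: return o+d*float(c["z_map"][int(round(v)),int(round(u))])
    return o+d*(z-o[2])/d[2]
def w2pix(c,P):
    return cv2.projectPoints(np.array(P,float).reshape(-1,1,3),np.array(c["rvec"]),np.array(c["tvec"]),np.array(c["intrinsics"]),np.array(c["D"]))[0][:,0]
E
python3 - <<'E'
from h import *
import pickle
for n in("top","side"):
    c=get_image(n);pickle.dump(c,open(n+".pkl","wb"))
    cv2.imwrite(f"pics/{n}0.png",cv2.resize(c["img"][:,:,::-1],(800,600),interpolation=cv2.INTER_CUBIC))
o=env.observe();print(o)
E
```

```text
pics
{'time_s': 0.1, 'q': array([ 5.14917216e+01,  2.18351954e+01,  7.43803158e+01,  2.99758708e-04,
        8.38591646e+01, -1.23348330e+01]), 'qvel': array([-0.06121078, -0.07249903, -0.12136698,  0.00378457,  0.0322347 ,
        0.01144388]), 'joint_efforts': array([ 3.86817235e-03, -4.49219799e+01, -2.31659514e+01, -1.92430925e-04,
        3.64293206e-03,  4.23604899e-05]), 'position': array([0.24241571, 0.49338641, 0.23079222]), 'tool_rot': array([[-8.97462532e-01,  4.41089945e-01, -8.15564087e-04],
       [ 4.41090608e-01,  8.97462000e-01, -1.01664603e-03],
       [ 2.83505434e-04, -1.27213938e-03, -9.99999151e-01]]), 'ft_force': array([-0.25010465,  0.82107882, -0.62874557]), 'wrist_torque': array([0.02988384, 0.07773653, 0.02839434]), 'gripper_force': 0.0, 'grip_width': 0.08516578047468852}
```

View pics/top0.png

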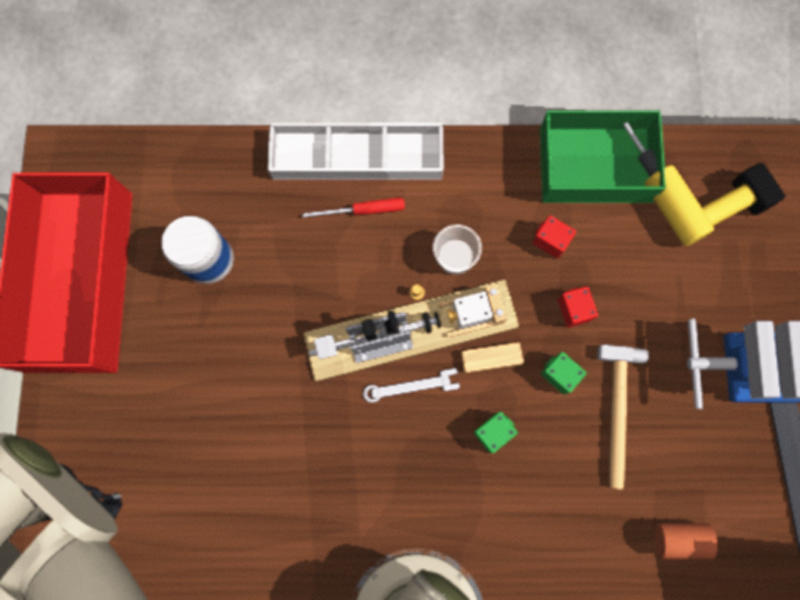

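View pics/side0.png

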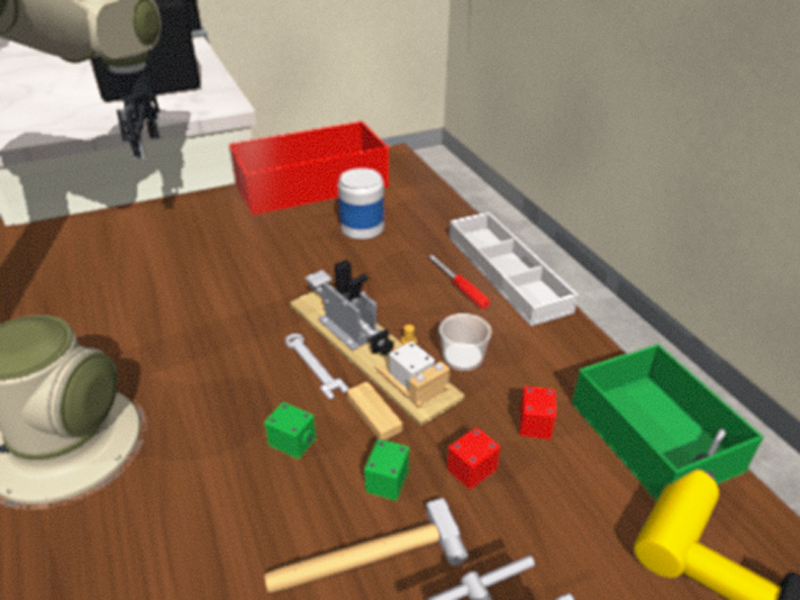

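Top view: clamp board from about (310,357) to (515,303), jaw pointing right; tab (324,347), handle (368,328), trigger roll (393,322). I'll enlarge it for corners.

```bash
python3 - <<'E'
from h import *
import pickle
c=pickle.load(open("top.pkl","rb"))
i=c["img"][170:250,185:340,::-1];cv2.imwrite("pics/crop.png",cv2.resize(i,None,fx=5,fy=5,interpolation=cv2.INTER_CUBIC))
E
```

```text
(no output)
```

View pics/crop.png

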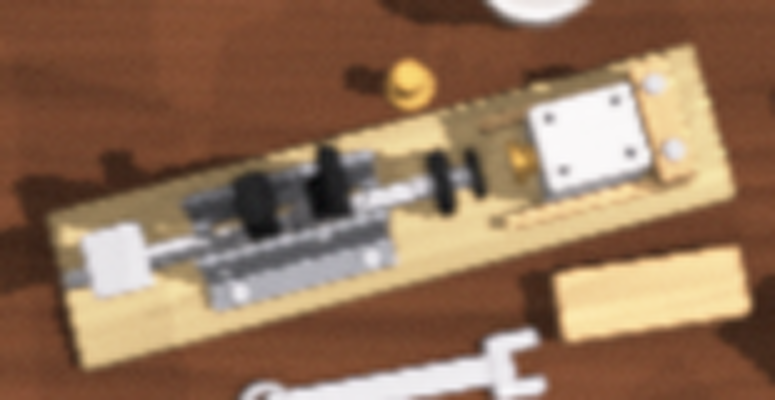

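Crop: board top corners at (50,214), (85,368), (735,193), (690,45); tab centre about (118,260); roll (328,182); handle (257,205); pad (475,173).

```bash
python3 - <<'E'
from h import *
import pickle
c=pickle.load(open("top.pkl","rb"))
f=lambda u,v:(185+(u+.5)/5-.5,170+(v+.5)/5-.5)
C=[(50,214),(85,368),(735,193),(690,45)]
L=[(-155,48),(-155,-48),(245,-48),(245,48)]
W=np.array([pix2w(c,*f(*p),z=.012) for p in C])[:,:2];L=np.array(L)/1e3
mu=W.mean(0);ml=L.mean(0);H=(L-ml).T@(W-mu)
a=np.arctan2(H[0,1]-H[1,0],H[0,0]+H[1,1]);R=np.array([[np.cos(a),-np.sin(a)],[np.sin(a),np.cos(a)]])
t=mu-R@ml;print("W",W.round(4).tolist(),"ang",np.degrees(a),"t",t,"res",((L@R.T+t-W)*1e3).round(1).tolist())
for n,p,z in(("tab",(118,260),.072),("handle",(257,190),.152),("roll",(328,160),.145),("pad",(475,173),.04),("block",(590,138),.068)):
    w=pix2w(c,*f(*p),z=z);wd=pix2w(c,*f(*p))
    print(n,w.round(4),"clamp mm",(R.T@(w[:2]-t)*1e3).round(1),"depthmap",wd.round(4),(R.T@(wd[:2]-t)*1e3).round(1))
def P(x,y,z): return [*(R@[x/1e3,y/1e3]+t),z/1e3]
pts=[(-133,-19,72),(-133,19,72),(-99,19,72),(-99,-19,72),(-40,15,152),(-40,-15,152),(-20,-15,152),(-20,15,152),(14,-20,145),(14,20,145),(-155,48,12),(-155,-48,12),(245,-48,12),(245,48,12),(14,-20,138),(14,20,138)]
ims=[]
for n,(u0,u1,v0,v1) in (("top",(185,340,170,250)),("side",(180,310,150,280))):
    c=pickle.load(open(n+".pkl","rb"));k=4
    i=cv2.resize(c["img"][v0:v1,u0:u1,::-1],None,fx=k,fy=k,interpolation=cv2.INTER_CUBIC)
    for p in w2pix(c,[P(*q) for q in pts]):
        cv2.circle(i,tuple(int(round(x)) for x in ((p[0]-u0+.5)*k,(p[1]-v0+.5)*k)),2,(255,0,255),-1)
    if n=="top": cv2.imwrite("pics/ov_top.png",i)
    else: cv2.imwrite("pics/ov_side.png",i)
    ims.append(i)
A,B=ims;B=B[:,:];H=max(A.shape[0],B.shape[0])
s=.69;A=cv2.resize(A,(440,228));B=cv2.resize(B,(360,360))
o=np.zeros((360,800,3),np.uint8);o[:228,:440]=A;o[:,440:]=B;cv2.imwrite("pics/ov.png",o)
E
```

```text
W [[0.5164, 0.2141], [0.4247, 0.1906], [0.5291, -0.1944], [0.6198, -0.1698]] ang -74.8963247415914 t [0.5107765  0.05356941] res [[0.3, 1.6], [-0.7, 0.1], [-0.8, -1.1], [1.1, -0.7]]
tab [0.4802 0.1651 0.072 ] clamp mm [-115.6   -0.4] depthmap [0.4799 0.1648 0.0745] [-115.4   -0.9]
handle [0.5067 0.0813 0.152 ] clamp mm [-27.8   3.2] depthmap [0.5059 0.081  0.1562] [-27.8   2.5]
roll [0.5243 0.0437 0.145 ] clamp mm [13.1 10.5] depthmap [0.5242 0.0437 0.1457] [13.1 10.3]
pad [ 0.5361 -0.0386  0.04  ] clamp mm [95.6  0.5] depthmap [ 0.5335 -0.0382  0.0544] [94.5 -1.9]
block [ 0.5515 -0.104   0.068 ] clamp mm [162.7  -1.7] depthmap [ 0.5518 -0.1041  0.0666] [162.9  -1.5]
```

View pics/ov_side.png

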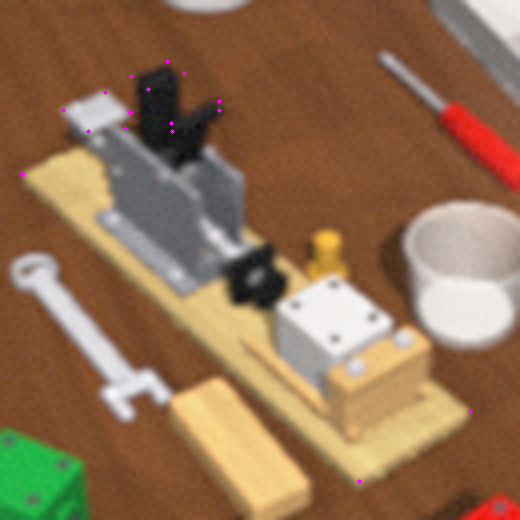

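Overlay fits within ~2 mm: clamp origin (0.511, 0.054), x axis at -74.9°. I'll move over with shut fingers, ahead of the roll.

Call:
step_arm(targets=[[[-0.79,-0.536,0],[0,0,0.54]],[[-0.79,-0.536,0],[0,0,0.54]],[[-0.79,-0.536,0],[0,0,0.54]],[[-0.79,-0.536,0],[0,0,0.54]],[[-0.79,-0.536,0],[0,0,0.54]],[[-0.79,-0.536,0],[0,0,0.54]],[[-0.79,-0.536,0],[0,0,0.54]],[[-0.79,-0.536,0],[0,0,0.54]],[[-0.79,-0.536,0],[0,0,0.54]]], jaw=0)

```text
time_s: 0.85
position: [0.385, 0.2434, 0.2311]
tool_rot: [[-0.634, 0.774, -0.001], [0.774, 0.634, -0.0], [0.0, -0.001, -1.0]]
ft_force: [0.3, -0.1, 0.6]
grip_width: -0.0001
gripper_force: 0.0
```

```bash
cat >> h.py <<'E'
A=np.radians(-74.9);T=np.array([.5108,.0536,0]);RC=np.array([[np.cos(A),-np.sin(A),0],[np.sin(A),np.cos(A),0],[0,0,1]])
def st():
    o=env.observe();p=RC.T@(o["position"]-T)*1e3;f=RC.T@o["ft_force"]
    print("t %.2f clamp mm %s F(clamp) %s"%(o["time_s"],p.round(1),f.round(1)));return o
def plan(x,y,z):
    o=st();R=o["tool_rot"];d=R.T@(T+RC@(np.array([x,y,z])/1e3)-o["position"])
    Rt=RC@np.diag([-1,1,-1.]);w=cv2.Rodrigues(R.T@Rt)[0].ravel()
    print("shift",(d/.3).round(3),"turn",(np.degrees(w)/45).round(3))
E
python3 -c "
from h import *
plan(60,0,200);plan(60,0,118)"
```

```text
t 0.85 clamp mm [-216.   -72.   231.1] F(clamp) [0.2 0.3 0.6]
shift [-0.938 -0.158  0.103] turn [-0.001 -0.     0.538]
t 0.85 clamp mm [-216.   -72.   231.1] F(clamp) [0.2 0.3 0.6]
shift [-0.938 -0.158  0.377] turn [-0.001 -0.     0.538]
```

Call:
step_arm(targets=[[[-0.938,-0.158,0.05],[0,0,0.538]],[[-0.938,-0.158,0.05],[0,0,0.538]],[[-0.938,-0.158,0.05],[0,0,0.538]],[[-0.938,-0.158,0.05],[0,0,0.538]],[[-0.938,-0.158,0.05],[0,0,0.538]],[[-0.938,-0.158,0.05],[0,0,0.538]],[[-0.938,-0.158,0.05],[0,0,0.538]],[[-0.938,-0.158,0.05],[0,0,0.538]],[[-0.938,-0.158,0.05],[0,0,0.538]],[[-0.938,-0.158,0.1],[0,0,0.538]]])

```text
time_s: 1.68
position: [0.5277, -0.0013, 0.2031]
tool_rot: [[-0.265, 0.964, 0.004], [0.964, 0.265, -0.0], [-0.001, 0.004, -1.0]]
ft_force: [-0.4, 0.8, 1.0]
grip_width: 0.0002
gripper_force: 0.0
```

```bash
python3 -c "
from h import *
plan(45,0,118)"
```

```text
t 1.68 clamp mm [ 57.4   2.  203.1] F(clamp) [-0.9 -0.2  1. ]
shift [ 0.042 -0.008  0.284] turn [0.005 0.002 0.006]
```

Call:
step_arm(targets=[[[0,0,0.14],[0,0,0]],[[0.03,0,0.277],[0,0,0]],[[0.05,0,0.277],[0,0,0]],[[0.05,0,0.277],[0,0,0]],[[0.05,0,0.277],[0,0,0]]])

```text
time_s: 2.1
position: [0.5237, 0.0131, 0.1204]
tool_rot: [[-0.266, 0.964, 0.003], [0.964, 0.266, -0.001], [-0.001, 0.002, -1.0]]
ft_force: [0.5, -0.0, 0.4]
grip_width: -0.0
gripper_force: 0.0
```

```bash
python3 -c "
from h import *
c=get_image('side');i=c['img'][120:250,180:340,::-1]
cv2.imwrite('pics/s2.png',cv2.resize(i,None,fx=4,fy=4,interpolation=cv2.INTER_CUBIC))
plan(45,0,118)"
```

```text
t 2.15 clamp mm [ 43.1   2.2 120.8] F(clamp) [-0.4 -0.4  0.2]
shift [-0.006 -0.007  0.009] turn [0.005 0.002 0.007]
```

View pics/s2.png

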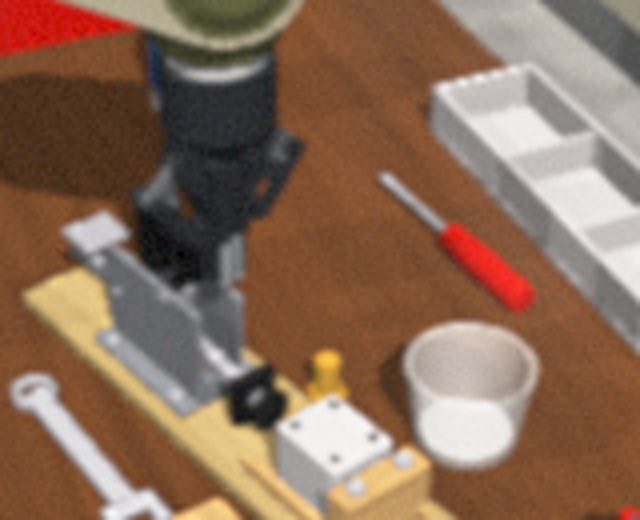

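The shut fingers stand just ahead of the roll, near (215,260) in the crop, and clear of everything else. Next: find contact.

Call:
step_arm(targets=[[[0.03,0,0.005],[0,0,0]],[[0.04,0,0.005],[0,0,0]],[[0.053,0,0.005],[0,0,0]],[[0.053,0,0.005],[0,0,0]]])

```text
time_s: 2.48
position: [0.5192, 0.0276, 0.1177]
tool_rot: [[-0.265, 0.964, 0.002], [0.964, 0.265, -0.001], [-0.001, 0.002, -1.0]]
ft_force: [1.1, -2.7, 1.5]
grip_width: -0.0001
gripper_force: 1.1
```

```bash
python3 -c "
from h import *
st()"
```

```text
t 2.48 clamp mm [ 27.2   1.3 117.7] F(clamp) [2.9 0.4 1.5]
```

Call:
step_arm(targets=[[[0.012,0,0],[0,0,0]],[[0.024,0,0],[0,0,0]],[[0.036,0,0],[0,0,0]],[[0.045,0,0],[0,0,0]],[[0.045,0,0],[0,0,0]]])

```text
time_s: 2.9
position: [0.5161, 0.0398, 0.1177]
tool_rot: [[-0.264, 0.965, 0.003], [0.965, 0.264, -0.002], [-0.003, 0.002, -1.0]]
ft_force: [1.4, -6.7, 4.2]
grip_width: -0.0001
gripper_force: 3.3
```

```bash
python3 -c "
from h import *
st()"
```

```text
t 2.90 clamp mm [ 14.7   1.5 117.7] F(clamp) [ 6.8 -0.3  4.2]
```

Call:
step_arm(targets=[[[0.006,0,0],[0,0,0]],[[0.012,0,0],[0,0,0]],[[0.012,0,0],[0,0,0]]])

```text
time_s: 3.15
position: [0.5152, 0.0431, 0.1176]
tool_rot: [[-0.264, 0.965, 0.003], [0.965, 0.264, -0.002], [-0.003, 0.002, -1.0]]
ft_force: [1.7, -6.1, 5.2]
grip_width: -0.0
gripper_force: 3.5
```

```bash
python3 -c "
from h import *
st()"
```

```text
t 3.15 clamp mm [ 11.3   1.5 117.6] F(clamp) [6.3 0.1 5.2]
```

Call:
step_arm(targets=[[[0.005,0,0],[0,0,0]],[[0.008,0,0],[0,0,0]],[[0.008,0,0],[0,0,0]]])

```text
time_s: 3.4
position: [0.5147, 0.0449, 0.1175]
tool_rot: [[-0.264, 0.965, 0.003], [0.965, 0.264, -0.003], [-0.004, 0.002, -1.0]]
ft_force: [2.4, -8.3, 3.3]
grip_width: 0.0002
gripper_force: 5.0
```

```bash
python3 -c "
from h import *
st()"
```

```text
t 3.40 clamp mm [  9.4   1.5 117.5] F(clamp) [8.6 0.1 3.3]
```

Call:
step_arm(targets=[[[0.004,0,0],[0,0,0]],[[0.007,0,0],[0,0,0]],[[0.007,0,0],[0,0,0]]])

```text
time_s: 3.65
position: [0.5143, 0.0463, 0.1175]
tool_rot: [[-0.264, 0.965, 0.003], [0.965, 0.264, -0.004], [-0.005, 0.002, -1.0]]
ft_force: [4.1, -12.5, 3.8]
grip_width: -0.0004
gripper_force: 6.4
```

```bash
cat > v.py <<'E'
from h import *
def jaw():
    # pad/jaw position via depth in the side view: print from top image a strip instead
    pass
import sys
st()
a=get_image('top');b=get_image('side')
A=cv2.resize(a['img'][170:230,240:330,::-1],None,fx=4.4,fy=4.4,interpolation=cv2.INTER_CUBIC)
B=cv2.resize(b['img'][195:265,215:295,::-1],None,fx=5,fy=5,interpolation=cv2.INTER_CUBIC)
o=np.zeros((max(A.shape[0],B.shape[0]),A.shape[1]+B.shape[1],3),np.uint8);o[:A.shape[0],:A.shape[1]]=A;o[:B.shape[0],A.shape[1]:]=B
cv2.imwrite('pics/'+sys.argv[1],o);print(o.shape)
E
python3 v.py v1.png
```

```text
t 3.65 clamp mm [  7.9   1.5 117.5] F(clamp) [13.1  0.7  3.8]
(350, 796, 3)
```

View pics/v1.png

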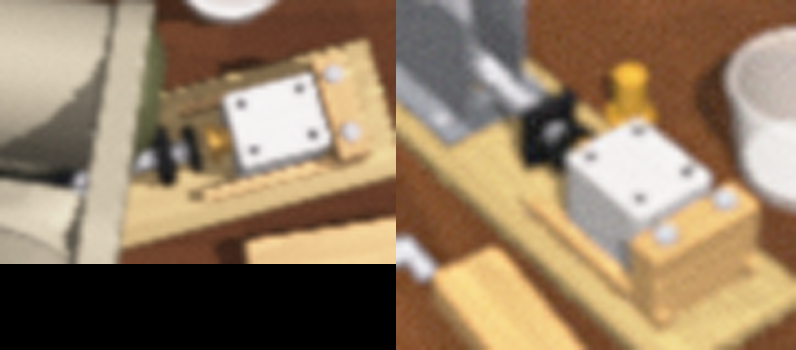

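Pad (left half, ~(197,148)) stands a few mm short of the bush (~(207,140)), so that rise was the end stop at TCP x≈8. Letting back to rest and making stroke 2.

Call:
step_arm(targets=[[[-0.03,0,0],[0,0,0]],[[-0.06,0,0],[0,0,0]],[[-0.09,0,0],[0,0,0]],[[-0.107,0,0],[0,0,0]],[[-0.107,0,0],[0,0,0]],[[-0.107,0,0],[0,0,0]]])

```text
time_s: 4.25
position: [0.5213, 0.0172, 0.1165]
tool_rot: [[-0.264, 0.965, -0.001], [0.965, 0.264, 0.001], [0.001, -0.001, -1.0]]
ft_force: [-0.8, 0.1, 0.2]
grip_width: 0.0003
gripper_force: 0.0
```

```bash
python3 -c "
from h import *
st()"
```

```text
t 4.25 clamp mm [ 37.9   0.6 116.5] F(clamp) [-0.3 -0.8  0.2]
```

Call:
step_arm(targets=[[[0.015,0,0],[0,0,0]],[[0.03,0,0],[0,0,0]],[[0.045,0,0],[0,0,0]],[[0.06,0,0],[0,0,0]],[[0.06,0,0],[0,0,0]]])

```text
time_s: 4.67
position: [0.5174, 0.0346, 0.1177]
tool_rot: [[-0.265, 0.964, 0.003], [0.964, 0.265, -0.002], [-0.003, 0.002, -1.0]]
ft_force: [0.8, -6.9, 3.8]
grip_width: -0.0
gripper_force: 3.6
```

```bash
python3 -c "
from h import *
st()"
```

```text
t 4.67 clamp mm [ 20.    1.4 117.7] F(clamp) [ 6.9 -1.   3.8]
```

Call:
step_arm(targets=[[[0.012,0,0],[0,0,0]],[[0.02,0,0],[0,0,0]],[[0.02,0,0],[0,0,0]]])

```text
time_s: 4.92
position: [0.516, 0.0402, 0.1178]
tool_rot: [[-0.265, 0.964, 0.003], [0.964, 0.265, -0.002], [-0.003, 0.003, -1.0]]
ft_force: [1.5, -6.5, 5.5]
grip_width: -0.0002
gripper_force: 3.5
```

```bash
python3 -c "
from h import *
st()"
```

```text
t 4.92 clamp mm [ 14.3   1.6 117.8] F(clamp) [ 6.7 -0.3  5.5]
```

Call:
step_arm(targets=[[[0.008,0,0],[0,0,0]],[[0.015,0,0],[0,0,0]],[[0.015,0,0],[0,0,0]]])

```text
time_s: 5.17
position: [0.5149, 0.0443, 0.1177]
tool_rot: [[-0.265, 0.964, 0.004], [0.964, 0.265, -0.002], [-0.003, 0.003, -1.0]]
ft_force: [1.5, -7.6, 4.9]
grip_width: -0.0
gripper_force: 4.1
```

```bash
python3 -c "
from h import *
st()"
```

```text
t 5.17 clamp mm [ 10.    1.6 117.7] F(clamp) [ 7.7 -0.6  4.9]
```

Call:
step_arm(targets=[[[0.004,0,0],[0,0,0]],[[0.007,0,0],[0,0,0]],[[0.007,0,0],[0,0,0]]])

```text
time_s: 5.42
position: [0.5147, 0.0454, 0.1177]
tool_rot: [[-0.265, 0.964, 0.004], [0.964, 0.265, -0.004], [-0.005, 0.003, -1.0]]
ft_force: [2.4, -12.8, 4.0]
grip_width: -0.0003
gripper_force: 6.5
```

```bash
python3 v.py v2.png
```

```text
t 5.42 clamp mm [  8.9   1.6 117.7] F(clamp) [13. -1.  4.]
(350, 796, 3)
```

View pics/v2.png

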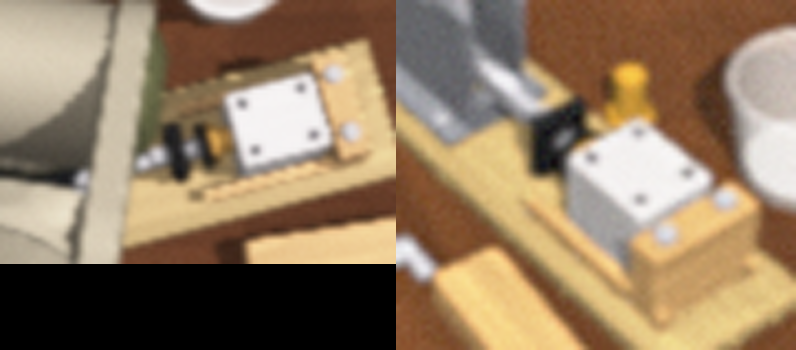

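Call:
step_arm(targets=[[[-0.03,0,0],[0,0,0]],[[-0.06,0,0],[0,0,0]],[[-0.09,0,0],[0,0,0]],[[-0.102,0,0],[0,0,0]],[[-0.102,0,0],[0,0,0]],[[-0.102,0,0],[0,0,0]]])

```text
time_s: 6.02
position: [0.5213, 0.0173, 0.1165]
tool_rot: [[-0.264, 0.965, -0.001], [0.965, 0.264, 0.0], [0.001, -0.001, -1.0]]
ft_force: [-0.5, 0.2, -0.3]
grip_width: -0.0003
gripper_force: 0.0
```

```bash
python3 -c "
from h import *
st()"
```

```text
t 6.02 clamp mm [ 37.8   0.7 116.5] F(clamp) [-0.3 -0.4 -0.3]
```

Pad is now at the bush (~(207,143) in the left half). Stroke 3, watching force in small steps.

Call:
step_arm(targets=[[[0.015,0,0],[0,0,0]],[[0.03,0,0],[0,0,0]],[[0.045,0,0],[0,0,0]],[[0.045,0,0],[0,0,0]]])

```text
time_s: 6.35
position: [0.5182, 0.0306, 0.1173]
tool_rot: [[-0.265, 0.964, 0.002], [0.964, 0.265, -0.002], [-0.002, 0.001, -1.0]]
ft_force: [1.6, -5.9, 1.9]
grip_width: 0.0002
gripper_force: 2.9
```

```bash
python3 -c "
from h import *
st()"
```

```text
t 6.35 clamp mm [ 24.2   1.1 117.3] F(clamp) [6.1 0.  1.9]
```

Call:
step_arm(targets=[[[0.01,0,0],[0,0,0]],[[0.02,0,0],[0,0,0]],[[0.02,0,0],[0,0,0]]])

```text
time_s: 6.6
position: [0.5172, 0.0354, 0.1179]
tool_rot: [[-0.265, 0.964, 0.003], [0.964, 0.265, -0.003], [-0.004, 0.002, -1.0]]
ft_force: [0.7, -8.2, 6.3]
grip_width: 0.0001
gripper_force: 4.2
```

```bash
python3 -c "
from h import *
st()"
```

```text
t 6.60 clamp mm [ 19.2   1.4 117.9] F(clamp) [ 8.1 -1.4  6.3]
```

Call:
step_arm(targets=[[[0.008,0,0],[0,0,0]],[[0.013,0,0],[0,0,0]],[[0.013,0,0],[0,0,0]]])

```text
time_s: 6.85
position: [0.5164, 0.0389, 0.118]
tool_rot: [[-0.265, 0.964, 0.004], [0.964, 0.265, -0.003], [-0.004, 0.003, -1.0]]
ft_force: [1.6, -10.1, 7.7]
grip_width: 0.0001
gripper_force: 5.0
```

```bash
python3 -c "
from h import *
st()"
```

```text
t 6.85 clamp mm [ 15.7   1.6 118. ] F(clamp) [10.2 -1.1  7.7]
```

Call:
step_arm(targets=[[[0.006,0,0],[0,0,0]],[[0.01,0,0],[0,0,0]],[[0.01,0,0],[0,0,0]]])

```text
time_s: 7.1
position: [0.5158, 0.0415, 0.1182]
tool_rot: [[-0.265, 0.964, 0.004], [0.964, 0.265, -0.004], [-0.005, 0.003, -1.0]]
ft_force: [1.5, -10.1, 8.9]
grip_width: 0.0001
gripper_force: 5.4
```

```bash
python3 -c "
from h import *
st()"
```

```text
t 7.10 clamp mm [ 12.9   1.7 118.2] F(clamp) [10.2 -1.2  8.9]
```

Call:
step_arm(targets=[[[0.006,0,0],[0,0,0]],[[0.01,0,0],[0,0,0]],[[0.01,0,0],[0,0,0]]])

```text
time_s: 7.35
position: [0.515, 0.0445, 0.118]
tool_rot: [[-0.265, 0.964, 0.004], [0.964, 0.265, -0.003], [-0.004, 0.003, -1.0]]
ft_force: [2.0, -10.7, 6.7]
grip_width: 0.0001
gripper_force: 5.5
```

```bash
python3 v.py v3.png
```

```text
t 7.35 clamp mm [  9.9   1.7 118. ] F(clamp) [10.8 -0.8  6.7]
(350, 796, 3)
```

Call:
step_arm(targets=[[[-0.03,0,0],[0,0,0]],[[-0.06,0,0],[0,0,0]],[[-0.09,0,0],[0,0,0]],[[-0.098,0,0],[0,0,0]],[[-0.098,0,0],[0,0,0]],[[-0.098,0,0],[0,0,0]]])

```text
time_s: 7.95
position: [0.5212, 0.0173, 0.1165]
tool_rot: [[-0.264, 0.965, -0.001], [0.965, 0.264, 0.001], [0.001, -0.001, -1.0]]
ft_force: [0.2, -1.1, -0.2]
grip_width: -0.0001
gripper_force: 0.0
```

```bash
python3 -c "
from h import *
st()"
```

```text
t 7.95 clamp mm [ 37.7   0.6 116.5] F(clamp) [ 1.1 -0.1 -0.2]
```

View pics/v3.png

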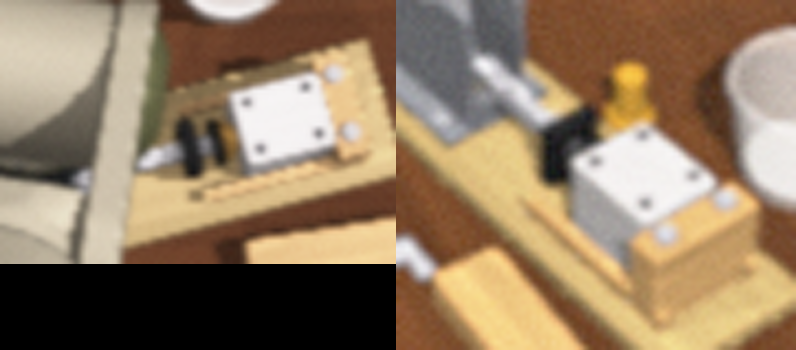

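Block has slid up against the stop (its left edge 224→230); the bush still stands out a little (~(229,140)). Stroke 4, smaller steps.

Call:
step_arm(targets=[[[0.015,0,0],[0,0,0]],[[0.03,0,0],[0,0,0]],[[0.04,0,0],[0,0,0]],[[0.04,0,0],[0,0,0]]])

```text
time_s: 8.28
position: [0.5184, 0.0294, 0.1171]
tool_rot: [[-0.265, 0.964, 0.001], [0.964, 0.265, -0.0], [-0.001, 0.001, -1.0]]
ft_force: [1.1, -2.8, 2.1]
grip_width: 0.0003
gripper_force: 1.3
```

```bash
python3 -c "
from h import *
st()"
```

```text
t 8.28 clamp mm [ 25.4   1.1 117.1] F(clamp) [3.  0.3 2.1]
```

Call:
step_arm(targets=[[[0.007,0,0],[0,0,0]],[[0.014,0,0],[0,0,0]],[[0.014,0,0],[0,0,0]]])

```text
time_s: 8.53
position: [0.5179, 0.0322, 0.1175]
tool_rot: [[-0.264, 0.964, 0.002], [0.964, 0.264, -0.002], [-0.003, 0.001, -1.0]]
ft_force: [1.3, -7.7, 5.7]
grip_width: -0.0003
gripper_force: 3.7
```

```bash
python3 -c "
from h import *
st()"
```

```text
t 8.53 clamp mm [ 22.5   1.2 117.5] F(clamp) [ 7.8 -0.7  5.7]
```

Call:
step_arm(targets=[[[0.005,0,0],[0,0,0]],[[0.01,0,0],[0,0,0]],[[0.01,0,0],[0,0,0]]])

```text
time_s: 8.78
position: [0.5173, 0.0347, 0.1177]
tool_rot: [[-0.264, 0.964, 0.003], [0.964, 0.264, -0.002], [-0.003, 0.002, -1.0]]
ft_force: [1.0, -8.2, 5.5]
grip_width: -0.0
gripper_force: 4.2
```

```bash
python3 -c "
from h import *
st()"
```

```text
t 8.78 clamp mm [ 19.9   1.4 117.7] F(clamp) [ 8.1 -1.2  5.5]
```

Call:
step_arm(targets=[[[0.003,0,0],[0,0,0]],[[0.007,0,0],[0,0,0]],[[0.007,0,0],[0,0,0]]])

```text
time_s: 9.03
position: [0.5169, 0.0367, 0.1177]
tool_rot: [[-0.264, 0.964, 0.003], [0.964, 0.264, -0.003], [-0.003, 0.002, -1.0]]
ft_force: [1.1, -9.0, 6.2]
grip_width: -0.0
gripper_force: 4.5
```

```bash
python3 -c "
from h import *
st()"
```

```text
t 9.03 clamp mm [ 17.9   1.5 117.7] F(clamp) [ 9.  -1.3  6.2]
```

Call:
step_arm(targets=[[[0.003,0,0],[0,0,0]],[[0.007,0,0],[0,0,0]],[[0.007,0,0],[0,0,0]]])

```text
time_s: 9.28
position: [0.5165, 0.0386, 0.1178]
tool_rot: [[-0.264, 0.964, 0.003], [0.964, 0.264, -0.003], [-0.004, 0.003, -1.0]]
ft_force: [1.5, -8.8, 7.0]
grip_width: -0.0001
gripper_force: 4.8
```

```bash
python3 -c "
from h import *
st()"
```

```text
t 9.28 clamp mm [ 16.    1.6 117.8] F(clamp) [ 8.9 -0.8  7. ]
```

Call:
step_arm(targets=[[[0.003,0,0],[0,0,0]],[[0.007,0,0],[0,0,0]],[[0.007,0,0],[0,0,0]]])

```text
time_s: 9.53
position: [0.516, 0.0404, 0.118]
tool_rot: [[-0.264, 0.964, 0.004], [0.964, 0.264, -0.003], [-0.004, 0.003, -1.0]]
ft_force: [1.6, -10.2, 8.5]
grip_width: -0.0001
gripper_force: 5.5
```

```bash
python3 -c "
from h import *
st()"
```

```text
t 9.53 clamp mm [ 14.1   1.6 118. ] F(clamp) [10.3 -1.1  8.5]
```

Call:
step_arm(targets=[[[0.003,0,0],[0,0,0]],[[0.007,0,0],[0,0,0]],[[0.007,0,0],[0,0,0]]])

```text
time_s: 9.78
position: [0.5155, 0.0424, 0.118]
tool_rot: [[-0.264, 0.964, 0.004], [0.964, 0.264, -0.003], [-0.004, 0.003, -1.0]]
ft_force: [1.6, -11.3, 9.0]
grip_width: 0.0001
gripper_force: 5.5
```

```bash
python3 -c "
from h import *
st()"
```

```text
t 9.78 clamp mm [ 12.1   1.6 118. ] F(clamp) [11.3 -1.4  9. ]
```

Call:
step_arm(targets=[[[0.003,0,0],[0,0,0]],[[0.006,0,0],[0,0,0]],[[0.006,0,0],[0,0,0]]])

```text
time_s: 10.03
position: [0.5151, 0.0441, 0.1179]
tool_rot: [[-0.264, 0.964, 0.004], [0.964, 0.264, -0.003], [-0.004, 0.003, -1.0]]
ft_force: [1.3, -10.5, 7.8]
grip_width: -0.0
gripper_force: 5.5
```

```bash
python3 v.py v4.png
```

```text
t 10.03 clamp mm [ 10.2   1.7 117.9] F(clamp) [10.5 -1.5  7.8]
(350, 796, 3)
```

View pics/v4.png

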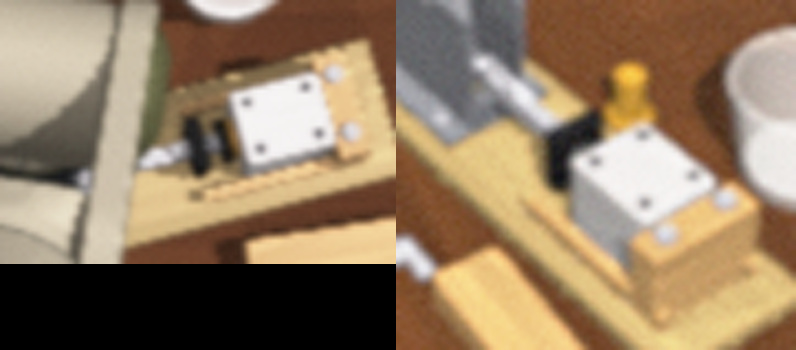

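The flange is now almost on the block (thin brass strip at (231,140)). Back to rest, then stroke 5 with care.

Call:
step_arm(targets=[[[-0.03,0,0],[0,0,0]],[[-0.06,0,0],[0,0,0]],[[-0.09,0,0],[0,0,0]],[[-0.098,0,0],[0,0,0]],[[-0.098,0,0],[0,0,0]],[[-0.098,0,0],[0,0,0]]])

```text
time_s: 10.63
position: [0.5212, 0.0173, 0.1164]
tool_rot: [[-0.264, 0.965, -0.001], [0.965, 0.264, 0.001], [0.001, -0.001, -1.0]]
ft_force: [0.2, 0.7, -0.7]
grip_width: 0.0004
gripper_force: 0.0
```

Call:
step_arm(targets=[[[0.015,0,0],[0,0,0]],[[0.03,0,0],[0,0,0]],[[0.04,0,0],[0,0,0]],[[0.04,0,0],[0,0,0]]])

```text
time_s: 10.97
position: [0.5184, 0.0294, 0.1171]
tool_rot: [[-0.265, 0.964, 0.001], [0.964, 0.265, -0.001], [-0.001, 0.001, -1.0]]
ft_force: [0.8, -2.2, 2.4]
grip_width: -0.0001
gripper_force: 1.3
```

```bash
python3 -c "
from h import *
st()"
```

```text
t 10.97 clamp mm [ 25.4   1.1 117.1] F(clamp) [2.3 0.2 2.4]
```

Call:
step_arm(targets=[[[0.005,0,0],[0,0,0]],[[0.01,0,0],[0,0,0]],[[0.01,0,0],[0,0,0]]])

```text
time_s: 11.22
position: [0.5181, 0.0311, 0.1173]
tool_rot: [[-0.264, 0.964, 0.002], [0.964, 0.264, -0.002], [-0.002, 0.001, -1.0]]
ft_force: [1.1, -6.9, 5.8]
grip_width: -0.0
gripper_force: 3.4
```

```bash
python3 -c "
from h import *
st()"
```

```text
t 11.22 clamp mm [ 23.6   1.1 117.3] F(clamp) [ 6.9 -0.8  5.8]
```

Call:
step_arm(targets=[[[0.004,0,0],[0,0,0]],[[0.007,0,0],[0,0,0]],[[0.007,0,0],[0,0,0]]])

```text
time_s: 11.47
position: [0.5177, 0.0326, 0.1176]
tool_rot: [[-0.264, 0.964, 0.002], [0.964, 0.264, -0.002], [-0.003, 0.002, -1.0]]
ft_force: [1.3, -8.8, 5.3]
grip_width: -0.0001
gripper_force: 4.3
```

```bash
python3 -c "
from h import *
st()"
```

```text
t 11.47 clamp mm [ 22.    1.3 117.6] F(clamp) [ 8.9 -1.   5.3]
```

Call:
step_arm(targets=[[[0.003,0,0],[0,0,0]],[[0.006,0,0],[0,0,0]],[[0.006,0,0],[0,0,0]]])

```text
time_s: 11.72
position: [0.5175, 0.0343, 0.1177]
tool_rot: [[-0.264, 0.964, 0.003], [0.964, 0.264, -0.003], [-0.003, 0.002, -1.0]]
ft_force: [0.8, -8.7, 6.3]
grip_width: -0.0001
gripper_force: 4.5
```

```bash
python3 -c "
from h import *
st()"
```

```text
t 11.72 clamp mm [ 20.4   1.4 117.7] F(clamp) [ 8.6 -1.5  6.3]
```

Call:
step_arm(targets=[[[0.003,0,0],[0,0,0]],[[0.006,0,0],[0,0,0]],[[0.006,0,0],[0,0,0]]])

```text
time_s: 11.97
position: [0.5171, 0.0359, 0.1178]
tool_rot: [[-0.264, 0.965, 0.003], [0.965, 0.264, -0.003], [-0.003, 0.002, -1.0]]
ft_force: [1.6, -9.7, 7.6]
grip_width: 0.0005
gripper_force: 4.8
```

Call:
step_arm(targets=[[[0.003,0,0],[0,0,0]],[[0.006,0,0],[0,0,0]],[[0.006,0,0],[0,0,0]]])

```text
time_s: 12.22
position: [0.5167, 0.0375, 0.1179]
tool_rot: [[-0.264, 0.964, 0.003], [0.964, 0.264, -0.003], [-0.004, 0.003, -1.0]]
ft_force: [0.5, -10.5, 7.4]
grip_width: 0.0005
gripper_force: 5.4
```

Call:
step_arm(targets=[[[0.003,0,0],[0,0,0]],[[0.005,0,0],[0,0,0]],[[0.005,0,0],[0,0,0]]])

```text
time_s: 12.47
position: [0.5164, 0.0387, 0.1179]
tool_rot: [[-0.264, 0.965, 0.004], [0.965, 0.264, -0.003], [-0.004, 0.003, -1.0]]
ft_force: [0.9, -12.3, 7.8]
grip_width: -0.0
gripper_force: 5.9
```

```bash
python3 -c "
from h import *
st()"
```

```text
t 12.47 clamp mm [ 15.8   1.6 117.9] F(clamp) [12.1 -2.3  7.8]
```

Call:
step_arm(targets=[[[0.003,0,0],[0,0,0]],[[0.005,0,0],[0,0,0]],[[0.005,0,0],[0,0,0]]])

```text
time_s: 12.72
position: [0.5162, 0.0398, 0.118]
tool_rot: [[-0.264, 0.965, 0.004], [0.964, 0.264, -0.004], [-0.005, 0.003, -1.0]]
ft_force: [1.6, -14.0, 8.9]
grip_width: -0.0002
gripper_force: 7.1
```

Call:
step_arm(targets=[[[0.003,0,0],[0,0,0]],[[0.005,0,0],[0,0,0]],[[0.005,0,0],[0,0,0]]])

```text
time_s: 12.97
position: [0.5159, 0.0409, 0.1182]
tool_rot: [[-0.264, 0.965, 0.004], [0.965, 0.264, -0.005], [-0.006, 0.003, -1.0]]
ft_force: [2.2, -16.9, 10.5]
grip_width: 0.0003
gripper_force: 7.8
```

```bash
python3 -c "
from h import *
st()"
```

```text
t 12.97 clamp mm [ 13.6   1.7 118.2] F(clamp) [16.9 -2.3 10.5]
```

Call:
step_arm(targets=[[[0.003,0,0],[0,0,0]],[[0.003,0,0],[0,0,0]],[[0.003,0,0],[0,0,0]]])

```text
time_s: 13.22
position: [0.5157, 0.0417, 0.1182]
tool_rot: [[-0.264, 0.965, 0.005], [0.965, 0.264, -0.005], [-0.006, 0.003, -1.0]]
ft_force: [0.9, -15.9, 10.1]
grip_width: 0.0002
gripper_force: 8.1
```

```bash
python3 -c "
from h import *
st()"
```

```text
t 13.22 clamp mm [ 12.8   1.7 118.2] F(clamp) [15.6 -3.3 10.1]
```

Call:
step_arm(targets=[[[0.003,0,0],[0,0,0]],[[0.003,0,0],[0,0,0]],[[0.003,0,0],[0,0,0]],[[0.003,0,0],[0,0,0]]])

```text
time_s: 13.55
position: [0.5156, 0.0424, 0.1183]
tool_rot: [[-0.264, 0.965, 0.005], [0.965, 0.264, -0.005], [-0.006, 0.003, -1.0]]
ft_force: [1.2, -17.3, 9.8]
grip_width: 0.0
gripper_force: 8.5
```

```bash
python3 -c "
from h import *
for k in range(8): get_image('top'); st()"
```

```text
t 13.60 clamp mm [ 12.    1.7 118.2] F(clamp) [16.7 -4.1  9.8]
t 13.65 clamp mm [ 12.    1.7 118.2] F(clamp) [16.4 -3.2 10.4]
t 13.70 clamp mm [ 12.    1.7 118.2] F(clamp) [17.2 -2.4 10.4]
t 13.75 clamp mm [ 12.    1.7 118.2] F(clamp) [17.  -3.5 10.7]
t 13.80 clamp mm [ 12.1   1.7 118.2] F(clamp) [17.  -4.  10.1]
t 13.85 clamp mm [ 12.    1.7 118.2] F(clamp) [17.  -3.7 10.4]
t 13.90 clamp mm [ 12.    1.6 118.2] F(clamp) [16.7 -3.1  9.6]
t 13.95 clamp mm [ 12.1   1.7 118.2] F(clamp) [16.6 -2.8 10.3]
```

Call:
step_arm(targets=[[[0.002,0,0],[0,0,0]],[[0.004,0,0],[0,0,0]],[[0.004,0,0],[0,0,0]],[[0.004,0,0],[0,0,0]],[[0.004,0,0],[0,0,0]],[[0.004,0,0],[0,0,0]]])

```text
time_s: 14.45
position: [0.5153, 0.0434, 0.1183]
tool_rot: [[-0.264, 0.965, 0.005], [0.965, 0.264, -0.006], [-0.007, 0.003, -1.0]]
ft_force: [0.5, -18.3, 10.7]
grip_width: 0.0
gripper_force: 9.0
```

```bash
python3 -c "
from h import *
for k in range(6): get_image('top'); st()"
```

```text
t 14.50 clamp mm [ 11.1   1.7 118.3] F(clamp) [18.1 -3.4  9.7]
t 14.55 clamp mm [ 11.1   1.7 118.3] F(clamp) [17.4 -3.9 10. ]
t 14.60 clamp mm [ 11.1   1.7 118.3] F(clamp) [18.  -2.9 10.8]
t 14.65 clamp mm [ 11.1   1.7 118.3] F(clamp) [18.4 -4.  10.8]
t 14.70 clamp mm [ 11.1   1.7 118.3] F(clamp) [17.8 -3.9 10.2]
t 14.75 clamp mm [ 11.1   1.7 118.3] F(clamp) [17.6 -4.7  9.8]
```

Gradual climb at 18 N, short of the end stop (9 mm): bush home and nipped. Hold briefly, release the trigger, rise.

Call:
step_arm(targets=[[[0,0,0],[0,0,0]],[[0,0,0],[0,0,0]],[[0,0,0],[0,0,0]],[[0,0,0],[0,0,0]],[[-0.03,0,0],[0,0,0]],[[-0.06,0,0],[0,0,0]],[[-0.09,0,0],[0,0,0]],[[-0.12,0,0],[0,0,0]],[[-0.12,0,0],[0,0,0]],[[-0.12,0,0],[0,0,0]]])

```text
time_s: 15.58
position: [0.5229, 0.0113, 0.1164]
tool_rot: [[-0.263, 0.965, -0.001], [0.965, 0.263, 0.001], [0.001, -0.001, -1.0]]
ft_force: [0.2, 0.3, 0.2]
grip_width: -0.0001
gripper_force: 0.0
```

Call:
step_arm(targets=[[[-0.01,0,-0.1],[0,0,0]],[[-0.01,0,-0.2],[0,0,0]],[[-0.01,0,-0.3],[0,0,0]],[[-0.01,0,-0.3],[0,0,0]],[[-0.01,0,-0.3],[0,0,0]]])

```text
time_s: 16.0
position: [0.5241, 0.009, 0.2079]
tool_rot: [[-0.265, 0.964, 0.003], [0.964, 0.265, -0.0], [-0.001, 0.003, -1.0]]
ft_force: [-0.4, -0.1, -0.8]
grip_width: -0.0002
gripper_force: 0.0
```

```bash
python3 v.py v5.png; python3 -c "
from h import *
plan(-116,0,200)"
```

```text
t 16.00 clamp mm [ 46.5   1.2 207.9] F(clamp) [-0.1 -0.4 -0.8]
(350, 796, 3)
t 16.10 clamp mm [ 46.3   0.4 205.7] F(clamp) [-0.5 -0.8  0.2]
shift [0.541 0.001 0.02 ] turn [-0.002 -0.001  0.005]
```

Call:
step_arm(targets=[[[0.13,0,0],[0,0,0]],[[0.26,0,0],[0,0,0]],[[0.39,0,0],[0,0,0]],[[0.52,0,0],[0,0,0]],[[0.543,0,0],[0,0,0]],[[0.543,0,0.1],[0,0,0]],[[0.543,0,0.2],[0,0,0]],[[0.543,0,0.32],[0,0,0]],[[0.543,0,0.32],[0,0,0]],[[0.543,0,0.32],[0,0,0]]])

```text
time_s: 16.93
position: [0.4799, 0.1654, 0.1095]
tool_rot: [[-0.264, 0.965, -0.005], [0.965, 0.264, -0.0], [0.001, -0.005, -1.0]]
ft_force: [-0.4, -0.5, 0.3]
grip_width: 0.0002
gripper_force: 0.0
```

```bash
python3 -c "
from h import *
plan(-116,0,85)"
```

```text
t 16.93 clamp mm [-116.    -0.7  109.5] F(clamp) [ 0.3 -0.5  0.3]
shift [-0.     0.003  0.082] turn [-0.006 -0.001  0.005]
```

Call:
step_arm(targets=[[[0,0,0.06],[0,0,0]],[[0,0,0.11],[0,0,0]],[[0,0,0.125],[0,0,0]],[[0,0,0.14],[0,0,0]],[[0,0,0.155],[0,0,0]],[[0,0,0.162],[0,0,0]],[[0,0,0.162],[0,0,0]],[[0,0,0.162],[0,0,0]]])

```text
time_s: 17.6
position: [0.4814, 0.1657, 0.0627]
tool_rot: [[-0.264, 0.964, 0.001], [0.964, 0.264, 0.0], [-0.0, 0.001, -1.0]]
ft_force: [0.4, 1.2, 0.7]
grip_width: 0.0
gripper_force: 0.8
```

```bash
python3 -c "
from h import *
st()"
```

```text
t 17.60 clamp mm [-115.9    0.8   62.7] F(clamp) [-1.1  0.7  0.7]
```

Call:
step_arm(targets=[[[0,0,0.004],[0,0,0]],[[0,0,0.004],[0,0,0]],[[0,0,0.004],[0,0,0]],[[0,0,0.004],[0,0,0]],[[0,0,0.004],[0,0,0]],[[0,0,0.004],[0,0,0]],[[0,0,0.004],[0,0,0]],[[0,0,0.004],[0,0,0]],[[0,0,0.004],[0,0,0]],[[0,0,0.004],[0,0,0]]])

```text
time_s: 18.43
position: [0.4809, 0.1656, 0.0609]
tool_rot: [[-0.264, 0.964, 0.0], [0.964, 0.264, -0.0], [-0.0, 0.0, -1.0]]
ft_force: [0.7, 1.2, 1.5]
grip_width: 0.0001
gripper_force: 0.7
```

```bash
python3 -c "
from h import *
st()"
```

```text
t 18.43 clamp mm [-115.9    0.3   60.9] F(clamp) [-0.9  1.   1.5]
```

Call:
step_arm(targets=[[[0,0,0],[0,0,0]],[[0,0,0],[0,0,0]],[[0,0,0],[0,0,0]],[[0,0,-0.05],[0,0,0]],[[0,0,-0.12],[0,0,0]],[[0,0,-0.24],[0,0,0]],[[0,0,-0.36],[0,0,0]],[[0,0,-0.48],[0,0,0]],[[0,0,-0.55],[0,0,0]]])

```text
time_s: 19.18
position: [0.4811, 0.1657, 0.2295]
tool_rot: [[-0.264, 0.964, 0.003], [0.964, 0.264, 0.0], [-0.001, 0.003, -1.0]]
ft_force: [-0.1, 0.5, 0.5]
grip_width: 0.0001
gripper_force: 0.0
```

Call:
step_arm(targets=[[[0.13,0,0],[0,0,0]],[[0.26,0,0],[0,0,0]],[[0.39,0,0],[0,0,0]],[[0.52,0,0],[0,0,0]],[[0.65,0,0],[0,0,0]],[[0.65,0,0],[0,0,0]],[[0.65,0,0],[0,0,0]],[[0.65,0,0],[0,0,0]]])

```text
time_s: 19.85
position: [0.4291, 0.3533, 0.2255]
tool_rot: [[-0.265, 0.964, -0.001], [0.964, 0.265, -0.001], [-0.001, -0.001, -1.0]]
ft_force: [-0.3, 0.3, 0.6]
grip_width: -0.0005
gripper_force: 0.0
```

```bash
python3 - <<'E'
from h import *
st();a=get_image('top');b=get_image('side')
A=cv2.resize(a['img'][165:255,185:340,::-1],None,fx=5,fy=5,interpolation=cv2.INTER_CUBIC)[:290]
B=cv2.resize(b['img'][165:265,195:295,::-1],None,fx=3,fy=3,interpolation=cv2.INTER_CUBIC)
o=np.zeros((590,775,3),np.uint8);o[:290]=A;o[290:,:300]=B
cv2.imwrite('pics/fin.png',o)
E
```

```text
t 19.85 clamp mm [-310.6   -0.8  225.5] F(clamp) [-0.4 -0.2  0.6]
```

View pics/fin.png

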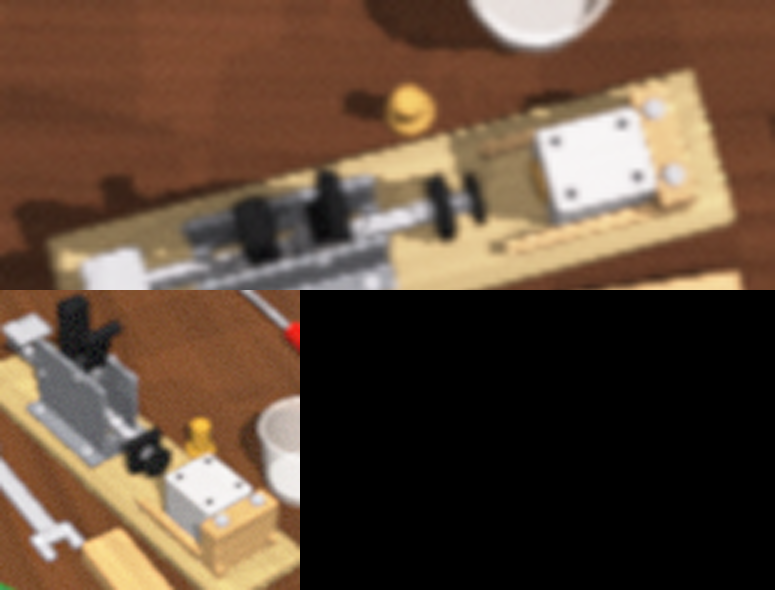

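The final picture shows the jaw right back (pad at (475,198), where it started), the flange only a sliver on the block (~(540,185)), and the block against the stop. The trigger and tab are at rest and nothing else has moved.

```bash
python3 -c "
from rig import close_job
print(close_job())"
```

```text
the job is handed in; nothing more can be done
None
```

The job is handed in at about 20 s of the 64 s: the bush went home in five strokes and was nipped for about a second at 17–18 N on the trigger roll (about 15 N on the bush by the given table, not measured directly), and the jaw then sprang fully back with trigger and tab at rest.

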